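Pack the bushing kit and show its screwdriver

ROBOT

A 6-joint arm with a two-finger parallel gripper is mounted at the origin on a cart in front of the work surface, level with it; the furniture and walls round the work are solid. World frame = base frame: x ahead of the robot, y to its left, z up, the work surface at z = 0. Lengths are in m, angles in rad, forces in N, time in s.
With the tool pointing down it reaches from about 0.325 to 0.775 m from the base axis. Payload 5.5 kg.
Tool frame: the origin (TCP) lies between the finger pads; the fingertips stand 8 mm ahead of it and the grasp point (between the pads) lies 11 mm behind it (tcp_to_tips is the distance from the TCP to the fingertips, in m); z points along the fingers, y is the line along which they close (so a half turn about z gives the same grasp; the last joint's range is limited). The gripper opens to 88 mm and grips with 3 to 60 N. Pads are 20 mm wide; open, the fingers measure 115 mm over their backs; the gripper's body (75 mm by 178 mm) begins 61 mm behind the grasp point.
Start: joints at [-1.259, 0.091, 1.231, -0, 1.82, -0.057], TCP at [0.216, -0.56, 0.231] pointing down, gripper open.
Joint ranges: [-2.87, 2.87], [-0.86, 2.18], [0.17, 2.46], [-1.51, 4.65], [0.06, 2.69], [-2.65, 2.65]. Speed limits (rad/s): [2.57, 2.57, 3.01, 3.14, 3.14, 3.14].

INTERFACE

Orientations are given as a unit quaternion [w, x, y, z].
In Python, from bench import * gives the robot as it stands. Calls block until the motion is done:
- move_to(position, orientation): joint-space move of the TCP to a pose.
- move_l(position, speed=0.15, orientation=None): straight line of the TCP; orientation=None keeps the orientation; speed is the mean speed in m/s.
- movej(angles): joint-space move.
- gripper_open() and close(): open the fingers fully, or close them until they stop; the grip force is fixed at half the most.
- hold(seconds).
- inverse_kinematics(position, orientation): joint angles nearest the present ones, or None.
- state(): the state.
- get_image(name): name is "scene" or "top" or "wrist"; returns a dict with "frame" (400x640x3 uint8, blue, green, red), "depth" (400x640 float32, m along the optical axis (not along the pixel's ray), 0 where there is no reading), "camera_matrix" (3x3 intrinsics, pixels), "view" (4x4, takes a point from world to camera coordinates). Camera axes: x right, y up, looking along -z (the intrinsics and any distortion apply to the point x, -y, -z); pixel columns grow to the right and rows downward; lengths in m; the calibration is good to about 2 mm. A picture is of the moment at which its call begins.
A pose or a line that the arm cannot do raises IKError and nothing moves.
- job_done(): hands the job in; it is judged then, once.
The state is a dict: "time": time; "joint_pos": joint angles; "dq": joint speeds; "joint_torque": joint torques, N m; "ee_pos": TCP position; "ee_rot": TCP orientation; "ft_force": force on the tool from outside, world axes, zero at the start; "moment": the same for the moment, N m; "finger_gap": finger opening in m; "finger_force": force on a finger pad.
Only numpy, scipy, OpenCV 4.12 (cv2) and the standard library are available. Lean on these libraries where they do the work, as an engineer would, in place of code of your own. Each camera call takes 0.05 s, during which the arm holds its last target. There are 200 camera calls.

TASK

Finish the kit: stand the grease tin and the plain bronze bushing upright in their own empty pockets of the blue kit tray and let go of them. Then draw the screwdriver out of its sloping holder, turn it level and finish while still holding it in the gripper, lengthways about 15 cm above its empty long slot in the tray, so that the fitter can check it off. Do not put it down or let go, and leave the nut and the red plug in the tray, the brass drift and the marker where they are.

Things in the scene. Friction and masses are not known exactly. Their poses are not given: they have to be found in the camera images.
- grease_tin: Green round tin with a white lid, standing loose on the cart: 67 mm diameter, 38 mm tall, 0.16 kg. Origin: centre of its underside, z up.
- bushing: Plain bronze bushing, a short thick-walled tube without a flange, standing loose on the cart: 36 mm outside diameter, 31 mm tall, about 0.12 kg. Origin: centre of its underside, z up. Tin and bushing stand at the left of the tray and may have changed places.
- tray: Blue kit tray, white dividers, fixed, 228 x 126 mm, 14 mm high, pockets 10 mm deep over a 4 mm floor. Origin: centre of underside; x along its length (away from the robot), y to the left. Along its +y side four square pockets, from the robot outwards: 75 mm (tin), 46 mm (bushing), 42 mm (has a nut), 48 mm (has a red plug). Along its -y side one slot 220 x 40 mm.
- tin_pocket (a point): Centre of the floor of the empty 75 x 75 mm pocket for the tin, 4 mm above the cart; axes as the tray's. Pocket walls end 10 mm above this point.
- bushing_pocket (a point): Centre of the floor of the empty 46 x 46 mm pocket for the bushing, 4 mm above the cart; axes as the tray's. Pocket walls end 10 mm above this point.
- driver_slot (a point): Centre of the floor of the empty long slot (220 x 40 mm) for the screwdriver; x along the slot, z up.
- holder: Screwdriver holder, fixed: aluminium tube 88 mm long, 27 mm outside, 11.4 mm inside diameter, on two cheeks on a dark foot plate 84 mm wide, 8 mm thick, x = -45 to +105 mm. The tube slopes at 45 degrees; its mouth, 112 mm above the cart, faces up and to -x (towards the robot). Origin: on the cart, 20 mm in +x from the mouth; z up.
- screwdriver: Screwdriver, 213 mm, about 0.11 kg: yellow round handle 34 mm thick, 92 mm long; steel shank 8 mm thick, 121 mm long. At the start the shank is in the holder's tube (2 mm play all round), the shoulder on its mouth, the handle leaning up towards the robot at 45 degrees. Draw it 125 mm along its axis to free it. Origin: 16 mm below its axis by the shoulder; aim by the points.
- driver_handle (a point): On the screwdriver's axis at the middle of the yellow handle, 46 mm from either end of it and close to the centre of mass: the place to grip; about 145 mm above the cart at the start. Its z axis runs along the screwdriver from the tip to the handle's butt.
- driver_mid (a point): On the screwdriver's axis at half its whole length, on the shank 60.5 mm from driver_handle towards the tip. z axis as at driver_handle.
- packed_nut: Bronze castle nut, 29 x 25 x 20 mm, already packed in the tray's third pocket; leave it. Origin: centre of its underside.
- packed_plug: Red bore plug, 38 mm diameter, 18 mm high, already packed in the tray's fourth pocket; leave it. Origin: centre of its underside.
- drift: Six-sided brass drift, 111 mm long, 14 mm thick, lying near the robot at the left; leave it. Origin: centre of its underside, y about along its length.
- marker: White and blue paint marker, 131 mm long, 18 mm thick, lying near the robot at the right; leave it. Origin: centre of its underside, y along its length.
Things that resemble listed ones, but are neither listed nor needed, are in the scene too. Leave any black or green look-alike of the bushing alone.

How it is judged:
By the outcome, as a careful person would: the job done as asked, in the order asked, and still so for the second after the job is handed in, while the arm keeps its last pose, push and grip.
It also fails if it takes over 61 s, if anything falls off the work surface, if the arm or the gripper's body presses on something with over 40 N, if the wrist force passes 120 N, or if a joint passes its speed limit or range.

## Working session

There is one attempt and no reset: what is moved stays moved. The work goes in short steps, each a Python script; the robot and the scene stay as the last script left them, time stands still between calls to the robot, and variables do not carry over. Pictures are saved under pics/ and viewed, at most 10 in all, crops included, and the job is handed in when it is done.

```bash
mkdir -p pics; ls; cat > h.py <<'E'
from bench import *
import numpy as np, cv2
def snap(n,tag):
    d=get_image(n); cv2.imwrite(f'pics/{tag}.png',d['frame']); np.savez(f'pics/{tag}.npz',**{k:np.asarray(v) for k,v in d.items()}); return d
def cloud(d):
    K=np.array(d['camera_matrix']);Z=d['depth'];v,u=np.mgrid[0:Z.shape[0],0:Z.shape[1]]
    p=np.stack([(u-K[0,2])/K[0,0]*Z,-(v-K[1,2])/K[1,1]*Z,-Z,np.ones_like(Z)],-1)
    P=(p@np.linalg.inv(np.array(d['view'])).T)[...,:3]; P[Z<=0]=np.nan; return P
E
python3 - <<'E'
from h import *
a=snap('scene','scene0');b=snap('top','top0')
for d in(a,b): print(np.round(d['view'],3),np.round(d['camera_matrix'],1),[k for k in d])
print(state())
E
```

```text
pics
[[-0.801 -0.598  0.019  0.496]
 [ 0.323 -0.405  0.855 -0.158]
 [-0.504  0.691  0.518 -1.001]
 [ 0.     0.     0.     1.   ]] [[393.5   0.  323.2]
 [  0.  393.5 198.7]
 [  0.    0.    1. ]] ['frame', 'depth', 'camera_matrix', 'view']
[[-0.009 -1.     0.008  0.196]
 [ 0.996 -0.008  0.091 -0.517]
 [-0.091  0.009  0.996 -1.162]
 [ 0.     0.     0.     1.   ]] [[434.1   0.  315.3]
 [  0.  434.1 204.2]
 [  0.    0.    1. ]] ['frame', 'depth', 'camera_matrix', 'view']
{'time': 0.1, 'joint_pos': array([-1.25874131e+00,  9.17838291e-02,  1.23175308e+00,  3.05558704e-05,
        1.81978283e+00, -5.66567456e-02]), 'dq': array([-0.00107887, -0.00085513, -0.00165526,  0.00241489,  0.00014682,
        0.00014324]), 'joint_torque': array([ 1.48587918e-03, -4.47857380e+01, -4.07568955e+01,  6.99382718e-02,
        2.84520542e-02, -1.24449407e-04]), 'ee_pos': array([ 0.21620556, -0.55943096,  0.22962677]), 'ee_rot': array([-8.58396046e-04,  9.83053475e-01,  1.83316990e-01, -9.52845581e-05]), 'ft_force': array([0.80251618, 0.42607036, 0.46438643]), 'moment': array([ 0.01279885,  0.00348975, -0.03476142]), 'finger_force': 0.0, 'finger_gap': 0.08738309664607956}
```

View pics/top0.png

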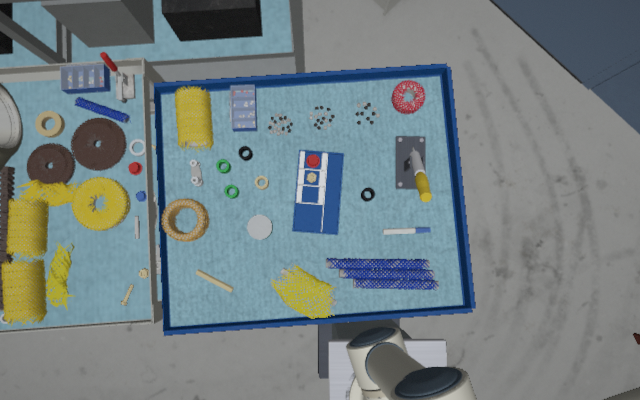

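View pics/scene0.png

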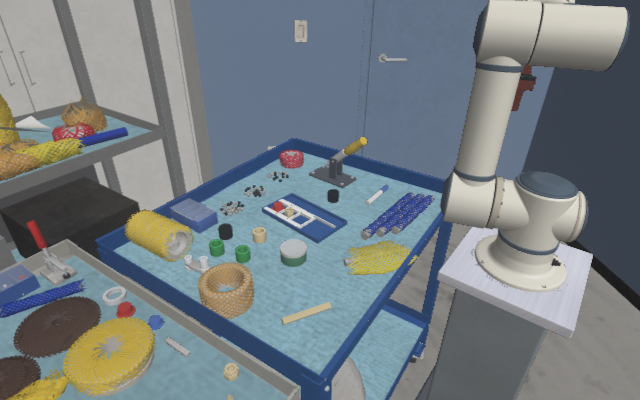

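Top view: the tin's white lid is at (260,228) and the bronze bushing at (261,182). Possible mix-ups are the green rings (223,166) and (231,191), the black rings (245,153) and (368,194), and the large tan ring (185,220). The tray is centred near (318,192), the screwdriver is at about (420,175), its holder at (411,165). By colour and size I choose (261,182). Next I measure and check it in a close crop.

```bash
python3 - <<'E'
import numpy as np,cv2
from importlib import util
src=open('h.py').read().replace('from bench import *','');exec(src)
d=dict(np.load('pics/top0.npz'));P=cloud(d);F=d['frame'];H=cv2.cvtColor(F,cv2.COLOR_BGR2HSV)
def box(u0,u1,v0,v1,zl,zh):
    Q=P[v0:v1,u0:u1].reshape(-1,3);return Q[(Q[:,2]>zl)&(Q[:,2]<zh)]
for n,a in dict(tin=(240,280,208,248,.02,.06),bush=(250,272,172,192,.015,.05),table=(330,360,240,250,-.1,.1)).items():
    Q=box(*a);print(n,len(Q),Q.min(0).round(4),Q.max(0).round(4),np.median(Q,0).round(4))
# tray: blue/white mask by height
m=(P[...,2]>.006)&(P[...,2]<.03);r=np.zeros(m.shape,bool);r[140:245,285:350]=1
blue=(H[...,0]>100)&(H[...,0]<125)&(H[...,1]>120)&r
white=(H[...,1]<60)&(H[...,2]>180)&r
mm=((blue|white|(m&r))).astype(np.uint8);mm=cv2.morphologyEx(mm,cv2.MORPH_CLOSE,np.ones((9,9)));mm=cv2.morphologyEx(mm,cv2.MORPH_OPEN,np.ones((5,5)))
c=max(cv2.findContours(mm,0,2)[0],key=cv2.contourArea);
# project to plane z
K=d['camera_matrix'];V=d['view'];C=-V[:3,:3].T@V[:3,3]
def ray(u,v,z):
    w=V[:3,:3].T@np.array([(u-K[0,2])/K[0,0],-(v-K[1,2])/K[1,1],-1]);return C+w*(z-C[2])/w[2]
pts=np.array([ray(u,v,.014)[:2] for u,v in c[:,0]],np.float32)
print('tray',cv2.minAreaRect(pts*1000))
# handle points
y=(H[...,0]>20)&(H[...,0]<35)&(H[...,1]>120);y[:, :405]=0;y[:140]=0;y[215:]=0;y[:,440:]=0
Q=P[y];Q=Q[Q[:,2]>.1];print('handle',len(Q),Q.min(0),Q.max(0),np.median(Q,0))
# foot plate
Q=box(392,430,130,195,.004,.014);print('foot',len(Q),cv2.minAreaRect((Q[:,:2]*1000).astype(np.float32)))
Q=box(398,418,140,175,.09,.14);print('tube',len(Q),Q.mean(0) if len(Q) else 0)
a=cv2.resize(F[140:250,205:355],None,fx=4,fy=4,interpolation=cv2.INTER_CUBIC);cv2.imwrite('pics/crop1.png',a)
E
```

```text
tin 500 [0.4254 0.3088 0.0271] [0.4897 0.375  0.046 ] [0.4575 0.3423 0.038 ]
bush 108 [0.5623 0.3203 0.0152] [0.597  0.3549 0.0374] [0.5796 0.3376 0.0309]
table 300 [ 0.3961  0.071  -0.0057] [0.4215 0.1517 0.009 ] [0.4088 0.1115 0.0014]
tray ((567.3558349609375, 187.31280517578125), (162.20947265625, 258.66595458984375), 89.5144271850586)
handle 310 [ 0.51132234 -0.08410686  0.11622796] [ 0.58985865 -0.05759646  0.18459736] [ 0.54834035 -0.06816834  0.15889024]
foot 1081 ((637.6676025390625, -76.89077758789062), (104.41959381103516, 182.85450744628906), 88.59290313720703)
tube 60 [ 0.60527543 -0.0655418   0.10470687]
```

View pics/crop1.png

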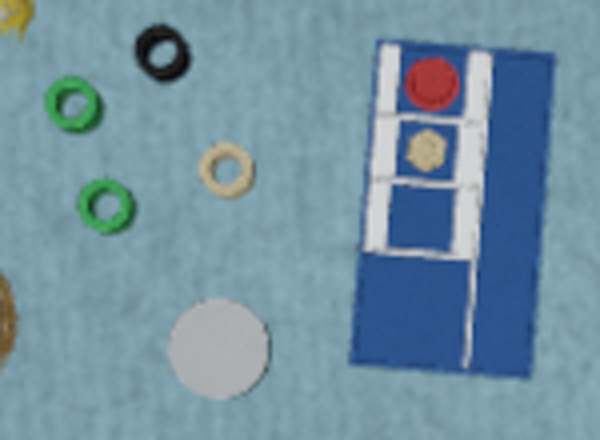

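The crop confirms the tan bronze bushing at crop (227,170), with the green and black rings clearly separate. The tin lid is at (219,348). The empty pockets are near crop (413,310) for the tin and (420,218) for the bushing. Next is a closer look with the wrist camera.

```bash
cat >> h.py <<'E'
def down(yaw):  # tool down, closing axis y rotated by yaw from world y
    return np.array([0,np.cos(yaw/2),np.sin(yaw/2),0])
def st():
    s=state();print('t%.2f'%s['time'],np.round(s['ee_pos'],4),np.round(s['ft_force'],1),'gap%.4f ff%.1f'%(s['finger_gap'],s['finger_force']),np.round(s['joint_pos'],2));return s
def ray(d,u,v,z):
    K=np.array(d['camera_matrix']);V=np.array(d['view']);C=-V[:3,:3].T@V[:3,3]
    w=V[:3,:3].T@np.array([(u-K[0,2])/K[0,0],-(v-K[1,2])/K[1,1],-1]);return C+w*(z-C[2])/w[2]
E
python3 - <<'E'
from h import *
d=dict(np.load('pics/top0.npz'))
cs=[(378,40),(555,54),(530,377),(350,365)]
W=np.array([ray(d,205+u/4-.4,140+v/4-.4,.014) for u,v in cs]);print(W.round(4),W.mean(0).round(4))
for i in range(4):print(np.linalg.norm(W[i]-W[i-1]).round(4))
H=cv2.cvtColor(d['frame'],cv2.COLOR_BGR2HSV);P=cloud(d)
move_to([.50,.24,.34],down(-.08));st()
w=snap('wrist','w1');print(np.linalg.inv(w['view']).round(3))
E
```

```text
[[0.6726 0.2348 0.014 ]
 [0.6619 0.1119 0.014 ]
 [0.438  0.1322 0.014 ]
 [0.4472 0.2551 0.014 ]] [0.5549 0.1835 0.014 ]
0.2263
0.1234
0.2248
0.1233
t3.10 [0.5003 0.2394 0.3398] [0.1 0.5 0. ] gap0.0879 ff0.0 [ 0.39  0.02  1.11 -0.    2.01  2.04]
[[-0.08   0.964  0.253  0.57 ]
 [-0.997 -0.077 -0.019  0.234]
 [ 0.001 -0.254  0.967  0.494]
 [ 0.     0.     0.     1.   ]]
```

View pics/w1.png

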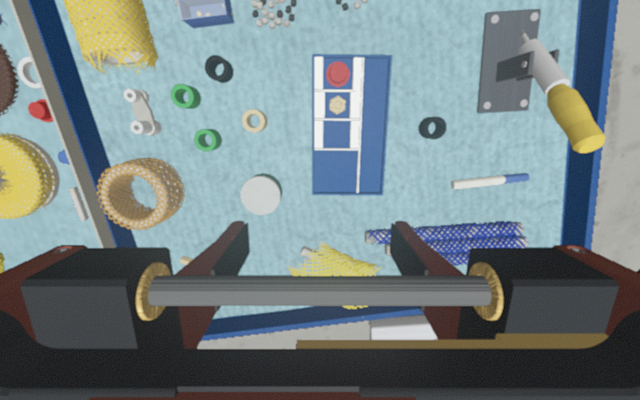

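The wrist view shows the tin at (261,195), the bushing at (254,121) and tray corners near (313,56), (391,56), (383,194) and (312,194). The driver handle runs from about (552,85) to (588,142). I'll measure all of them in this picture.

```bash
cat > meas.py <<'E'
import numpy as np,cv2
exec(open('h.py').read().replace('from bench import *',''))
for f in('w1','top0'):
    d=dict(np.load(f'pics/{f}.npz'));P=cloud(d);H=cv2.cvtColor(d['frame'],cv2.COLOR_BGR2HSV)
    reg={'w1':dict(tin=(235,287,170,222),bush=(238,272,105,137),tray=(300,402,45,206),h=(535,615,75,155),foot=(470,548,5,118)),'top0':dict(tin=(240,280,208,248),bush=(250,272,172,192),tray=(285,350,142,242),h=(405,440,165,210),foot=(390,432,130,195))}[f]
    for n,z in(('tin',.038),('bush',.031)):
        a=reg[n];Q=P[a[2]:a[3],a[0]:a[1]].reshape(-1,3);Q=Q[(Q[:,2]>z-.006)&(Q[:,2]<z+.006)]
        c,r=cv2.minEnclosingCircle((Q[:,:2]*1000).astype(np.float32));print(f,n,len(Q),np.round(c,1),round(r,1),np.median(Q,0).round(4))
    a=reg['tray'];h=H[a[2]:a[3],a[0]:a[1]];m=((h[...,0]>100)&(h[...,0]<125)&(h[...,1]>150)).astype(np.uint8)|((h[...,1]<40)&(h[...,2]>170)).astype(np.uint8)
    m=cv2.morphologyEx(m,cv2.MORPH_CLOSE,np.ones((7,7)))
    m=cv2.morphologyEx(np.pad(m,9),cv2.MORPH_OPEN,np.ones((7,7)))[9:-9,9:-9]
    c=cv2.convexHull(max(cv2.findContours(m,0,2)[0],key=cv2.contourArea))[:,0]
    W=np.array([ray(d,u+a[0],v+a[2],.014)[:2]*1000 for u,v in c],np.float32);print(f,'tray',cv2.minAreaRect(W))
    a=reg['h'];h=H[a[2]:a[3],a[0]:a[1]];m=(h[...,0]>18)&(h[...,0]<35)&(h[...,1]>110)
    Q=P[a[2]:a[3],a[0]:a[1]][m];Q=Q[Q[:,2]>.09]
    # cylinder fit r=17
    from scipy.optimize import least_squares
    g=Q.mean(0)
    def res(p):
        ax=np.array([-np.cos(p[2])*np.cos(p[3]),-np.cos(p[2])*np.sin(p[3]),np.sin(p[2])]);q=Q-(g+[0,p[0],p[1]]);
        return (np.linalg.norm(q-np.outer(q@ax,ax),axis=1)-.017)*1000
    s=least_squares(res,[0,-.015,.785,0],loss='soft_l1');p=s.x
    ax=np.array([-np.cos(p[2])*np.cos(p[3]),-np.cos(p[2])*np.sin(p[3]),np.sin(p[2])]);o=g+[0,p[0],p[1]];t=(Q-o)@ax;lo,hi=np.percentile(t,[1,99])
    print(f,'driver',len(Q),'elev/yaw',np.degrees(p[2:]).round(1),'len',(hi-lo).round(4),'mid',(o+ax*(lo+hi)/2).round(4),'at z.145',(o+ax*(.145-o[2])/ax[2]).round(4),'rms',np.sqrt((s.fun**2).mean()).round(2))
    a=reg['foot'];Q=P[a[2]:a[3],a[0]:a[1]][(H[a[2]:a[3],a[0]:a[1],2]<110)];Q=Q[(Q[:,2]<.013)&(Q[:,2]>.003)];print(f,'foot',cv2.minAreaRect((Q[:,:2]*1000).astype(np.float32)))
E
python3 meas.py
```

```text
w1 tin 1210 [459.2 341.8] 33.5 [0.4601 0.3413 0.0375]
w1 bush 276 [581.1 338.3] 18.2 [0.5816 0.3381 0.0308]
w1 tray ((593.4066162109375, 185.673095703125), (49.081085205078125, 144.5516357421875), 85.17000579833984)
w1 driver 2178 elev/yaw [41.5  0.8] len 0.0883 mid [ 0.5494 -0.075   0.142 ] at z.145 [ 0.5459 -0.075   0.145 ] rms 2.79
w1 foot ((638.5586547851562, -69.80661010742188), (74.6163101196289, 143.3071746826172), 89.20116424560547)
top0 tin 492 [457.7 341.8] 33.5 [0.4575 0.3424 0.038 ]
top0 bush 93 [580.4 337.8] 18.1 [0.5798 0.3386 0.0314]
top0 tray ((555.099609375, 183.93157958984375), (122.33878326416016, 224.61724853515625), 84.83857727050781)
top0 driver 318 elev/yaw [40.4  1.4] len 0.0902 mid [ 0.5471 -0.0747  0.1423] at z.145 [ 0.5439 -0.0748  0.145 ] rms 3.73
top0 foot ((637.0883178710938, -73.97541809082031), (79.86809539794922, 150.569580078125), 87.65391540527344)
```

```bash
cat > warp.py <<'E'
import numpy as np,cv2,sys
exec(open('h.py').read().replace('from bench import *',''))
f=sys.argv[1]
d=dict(np.load(f'pics/{f}.npz'));yaw=np.radians(-5.0);c=np.array([.555,.184]);R=np.array([[np.cos(yaw),-np.sin(yaw)],[np.sin(yaw),np.cos(yaw)]])
# output px: col = (x+.14)*2500, row=(.09-y)*2500
jj,ii=np.meshgrid(np.arange(700),np.arange(450));l=np.stack([jj/2500-.14,.09-ii/2500],-1)
w=l@R.T+c;w=np.concatenate([w,np.full(w.shape[:2]+(1,),.014),np.ones(w.shape[:2]+(1,))],-1)@d['view'].T
K=d['camera_matrix'];u=K[0,0]*w[...,0]/-w[...,2]+K[0,2];v=K[1,1]*-w[...,1]/-w[...,2]+K[1,2]
o=cv2.remap(d['frame'],u.astype(np.float32),v.astype(np.float32),cv2.INTER_CUBIC)
def rc(cx,cy,sx,sy,col):
    cv2.rectangle(o,(int((cx-sx/2+.14)*2500),int((.09-cy-sy/2)*2500)),(int((cx+sx/2+.14)*2500),int((.09-cy+sy/2)*2500)),col,1)
rc(0,0,.228,.126,(0,255,255))
for x,s in((-.0725,.075),(-.009,.046),(.038,.042),(.086,.048)): rc(x,.0215,s,s,(0,255,0))
rc(0,-.039,.22,.04,(0,0,255))
cv2.imwrite(f'pics/{f}_warp.png',o)
E
python3 warp.py w1
```

```text
(no output)
```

View pics/w1_warp.png

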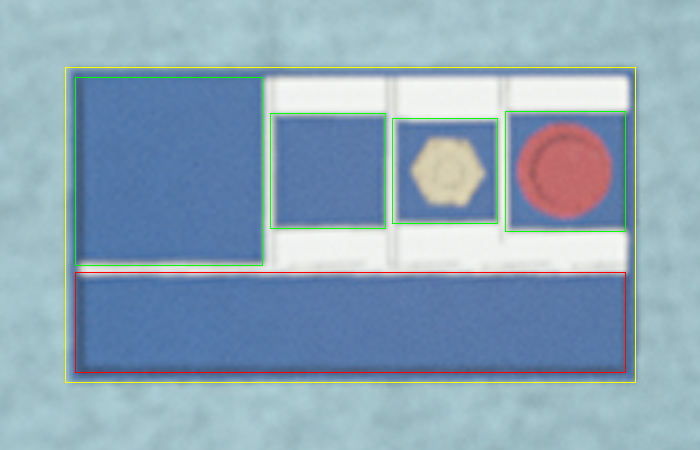

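The overlay matches the tray to about 1 mm: outline, pockets and slot, with the tin pocket centred at (169,170) and the bushing pocket at (328,170). Now I'll place the tin.

```bash
cat >> h.py <<'E'
TY=np.radians(-5.0);TC=np.array([.5553,.1841]);TR=np.array([[np.cos(TY),-np.sin(TY)],[np.sin(TY),np.cos(TY)]])
def tray(x,y): return TC+TR@np.array([x,y])
def pick(xy,z,yaw):
    move_to([*xy,.10],down(yaw));move_l([*xy,z],.12);close();return st()
def place(xy,z,yaw):
    s=state()['ee_pos'];move_l([s[0],s[1],.09],.15);move_l([*xy,.09],.2,down(yaw));st()
    move_l([*xy,z+.012],.15);move_l([*xy,z],.04);st();gripper_open();move_l([*xy,.12],.15);st()
E
python3 - <<'E'
from h import *
s=pick([.4587,.3418],.022,TY)
if s['finger_gap']>.05: place(tray(-.0725,.0215),.0268,TY)
E
```

```text
t5.46 [0.459  0.3422 0.0228] [0.3 1.1 2.6] gap0.0661 ff30.0 [0.58 0.08 1.62 0.   1.45 2.24]
t6.88 [0.4846 0.2123 0.0896] [ 0.3  0.3 -2.1] gap0.0663 ff30.0 [ 0.35 -0.08  1.65  0.    1.57  2.01]
t7.82 [0.4849 0.2118 0.0268] [ 0.2 -0.4 -2. ] gap0.0662 ff30.0 [ 0.35 -0.04  1.73  0.    1.45  2.01]
t9.14 [0.4845 0.2117 0.1189] [ 0.3  0.1 -0.5] gap0.0878 ff0.0 [ 0.35 -0.09  1.61  0.    1.62  2.01]
```

```bash
python3 - <<'E'
from h import *
s=pick([.5808,.3380],.021,-.2)
if s['finger_gap']>.025: place(tray(-.009,.0215),.0262,TY)
p=state()['ee_pos']
move_to([.46,.10,.33],down(TY));st();snap('wrist','w2')
E
python3 warp.py w2
```

```text
t11.50 [0.5808 0.3381 0.021 ] [-0.6  0.5 -0.5] gap0.0351 ff30.0 [0.48 0.34 1.32 0.   1.48 2.25]
t12.93 [0.5481 0.2068 0.0895] [ 0.1  0.8 -0.1] gap0.0348 ff30.0 [0.3  0.07 1.5  0.   1.57 1.96]
t13.88 [0.5481 0.2062 0.0261] [-0.3 -0.3 -0.8] gap0.0347 ff30.0 [0.3  0.11 1.58 0.   1.46 1.96]
t15.59 [0.5478 0.2062 0.1189] [-0.2 -0.1 -0.1] gap0.0878 ff0.0 [ 0.3   0.06  1.46 -0.    1.62  1.96]
t16.58 [0.4602 0.1002 0.3278] [-0.2  0.5 -0.5] gap0.0881 ff0.0 [ 0.14 -0.21  1.34  0.    2.01  1.8 ]
```

View pics/w2.png

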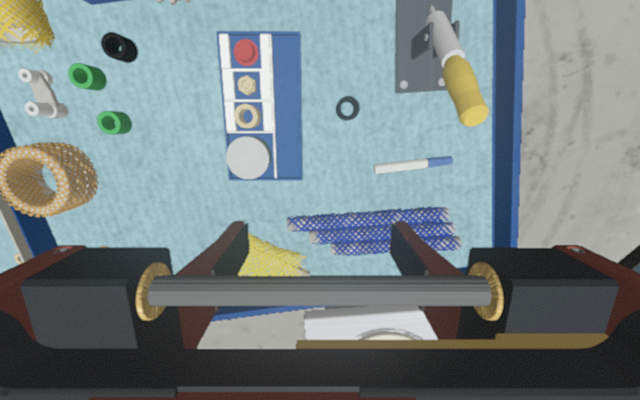

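In this view the tin is at (248,157) and the bushing at (247,115), both in their pockets. The handle runs from about (447,55) to (475,118). I'll check the placed heights and refit the driver with its elevation fixed at 45°.

```bash
cat > m2.py <<'E'
import numpy as np,cv2
exec(open('h.py').read().replace('from bench import *',''))
from scipy.optimize import least_squares
d=dict(np.load('pics/w2.npz'));P=cloud(d);H=cv2.cvtColor(d['frame'],cv2.COLOR_BGR2HSV)
for a,z in(((222,274,134,184),.042),((232,262,101,130),.035)):
    Q=P[a[2]:a[3],a[0]:a[1]].reshape(-1,3);Q=Q[(abs(Q[:,2]-z)<.006)];c,r=cv2.minEnclosingCircle((Q[:,:2]*1000).astype(np.float32))
    print(len(Q),np.round(TR.T@(np.array(c)/1000-TC),4),round(r,1),np.median(Q[:,2]).round(4),np.percentile(Q[:,2],[5,95]).round(4))
for f,a in(('w1',(535,615,75,155)),('w2',(430,495,45,130)),('top0',(405,440,165,210))):
    d=dict(np.load(f'pics/{f}.npz'));P=cloud(d);H=cv2.cvtColor(d['frame'],cv2.COLOR_BGR2HSV)
    h=H[a[2]:a[3],a[0]:a[1]];m=((h[...,0]>18)&(h[...,0]<35)&(h[...,1]>110)).astype(np.uint8);m=cv2.erode(m,np.ones((5,5) if f!='top0' else (3,3)))>0
    Q=P[a[2]:a[3],a[0]:a[1]][m];Q=Q[Q[:,2]>.09]
    C=np.linalg.inv(d['view'])[:3,3]
    g=Q.mean(0)
    for el in(None,np.pi/4):
        def A(p): e=p[2] if el is None else el;return np.array([-np.cos(e)*np.cos(p[3]),-np.cos(e)*np.sin(p[3]),np.sin(e)])
        def D(p):
            ax=A(p);q=Q-(g+[0,p[0],p[1]]);return q-np.outer(q@ax,ax)
        s=least_squares(lambda p:(np.linalg.norm(D(p),axis=1)-.017)*1000,[0,-.02,.785,0],loss='soft_l1');p=s.x
        ax=A(p);o=g+[0,p[0],p[1]];t=(Q-o)@ax;lo,hi=np.percentile(t,[1,99])
        print(f,len(Q),np.degrees(p[2:]).round(1),'len',(hi-lo).round(4),'at z.145',(o+ax*(.145-o[2])/ax[2]).round(4),'lo-z',(o+ax*lo)[2].round(3),'rms',np.sqrt((s.fun**2).mean()).round(2))
E
python3 m2.py
```

```text
1441 [-0.0728  0.0207] 33.7 0.0414 [0.0399 0.0429]
301 [-0.0086  0.0204] 17.9 0.0349 [0.0323 0.0365]
w1 1697 [41.3  1.1] len 0.0833 at z.145 [ 0.5462 -0.0749  0.145 ] lo-z 0.116 rms 2.02
w1 1697 [45.  5.] len 0.083 at z.145 [ 0.5466 -0.075   0.145 ] lo-z 0.114 rms 2.05
w2 1266 [40.   0.9] len 0.0801 at z.145 [ 0.545  -0.0742  0.145 ] lo-z 0.118 rms 2.55
w2 1266 [45.   9.3] len 0.0797 at z.145 [ 0.546  -0.0747  0.145 ] lo-z 0.117 rms 2.54
top0 230 [41.7  7.9] len 0.082 at z.145 [ 0.5447 -0.0752  0.145 ] lo-z 0.118 rms 2.98
top0 230 [11.5 13. ] len 0.0813 at z.145 [ 0.5456 -0.0757  0.145 ] lo-z 0.117 rms 2.86
```

```bash
cat > m3.py <<'E'
import numpy as np,cv2
exec(open('h.py').read().replace('from bench import *',''))
N=[];B=[]
for f,a in(('w1',(535,615,75,158)),('w2',(430,495,45,130)),('top0',(405,440,165,210)),('scene0',(335,375,130,170))):
    d=dict(np.load(f'pics/{f}.npz'));H=cv2.cvtColor(d['frame'],cv2.COLOR_BGR2HSV)[a[2]:a[3],a[0]:a[1]]
    m=((H[...,0]>15)&(H[...,0]<38)&(H[...,1]>90)).astype(np.uint8);_,l,s,_=cv2.connectedComponentsWithStats(m);m=l==1+np.argmax(s[1:,4])
    v,u=np.nonzero(m);p=np.stack([u,v],1).astype(np.float32);vx,vy,x,y=cv2.fitLine(p,cv2.DIST_L2,0,.01,.01).ravel();x+=a[0];y+=a[2]
    K=d['camera_matrix'];V=d['view'];C=-V[:3,:3].T@V[:3,3]
    r=[V[:3,:3].T@np.array([(U-K[0,2])/K[0,0],-(W-K[1,2])/K[1,1],-1]) for U,W in((x,y),(x+20*vx,y+20*vy))]
    n=np.cross(*r);n/=np.linalg.norm(n);N.append(n);B.append(n@C);print(f,m.sum(),round(float(np.degrees(np.arctan2(vy,vx))),1),(x,y))
N=np.array(N);B=np.array(B)
for sel in([0,1,2,3],[0,1,3],[0,3],[1,3],[2,3],[0,1,2]):
    U,S,Vt=np.linalg.svd(N[sel]);a=Vt[2]*np.sign(Vt[2][2]);o=np.linalg.lstsq(np.vstack([N[sel],[0,0,1]]),np.append(B[sel],.145),rcond=None)[0]
    print(sel,'elev',np.degrees(np.arcsin(a[2])).round(1),'yaw',np.degrees(np.arctan2(-a[1],-a[0])).round(1),o.round(4),S.round(2))
d=dict(np.load('pics/w2.npz'));a=(390,458,0,100);P=cloud(d)[a[2]:a[3],a[0]:a[1]];Q=P[(P[...,2]<.013)&(P[...,2]>.005)&(d['frame'][a[2]:a[3],a[0]:a[1]].max(-1)<130)]
print('foot left edge');
for x in np.arange(.58,.70,.02):
    q=Q[abs(Q[:,0]-x)<.005];print(round(x,2),len(q),np.percentile(q[:,1],[2,98]).round(4) if len(q) else '')
cv2.imwrite('pics/hold.png',cv2.resize(dict(np.load('pics/w1.npz'))['frame'][0:160,460:620],None,fx=3.7,fy=3.7,interpolation=cv2.INTER_CUBIC))
E
python3 m3.py
```

```text
w1 2249 57.9 (np.float32(574.8617), np.float32(118.65318))
w2 1873 69.2 (np.float32(464.36465), np.float32(90.97704))
top0 327 74.5 (np.float32(422.72476), np.float32(186.60245))
scene0 200 -33.6 (np.float32(355.265), np.float32(145.505))
[0, 1, 2, 3] elev 42.6 yaw -1.8 [ 0.5467 -0.074   0.145 ] [1.8  0.86 0.01]
[0, 1, 3] elev 42.7 yaw -2.3 [ 0.5463 -0.0749  0.145 ] [1.58 0.71 0.01]
[0, 3] elev 42.6 yaw -1.2 [ 0.546  -0.0762  0.145 ] [1.31 0.53]
[1, 3] elev 42.5 yaw -2.7 [ 0.5459 -0.0744  0.145 ] [1.24 0.69]
[2, 3] elev 42.6 yaw -1.3 [ 0.5458 -0.0732  0.145 ] [1.15 0.83]
[0, 1, 2] elev 42.6 yaw -1.8 [ 0.5519 -0.0718  0.145 ] [1.7  0.34 0.01]
foot left edge
0.58 261 [-0.1013 -0.0332]
0.6 309 [-0.1006 -0.0335]
0.62 171 [-0.0889 -0.0335]
0.64 122 [-0.0601 -0.0339]
0.66 227 [-0.1133 -0.0342]
0.68 379 [-0.1137 -0.0356]
```

View pics/hold.png

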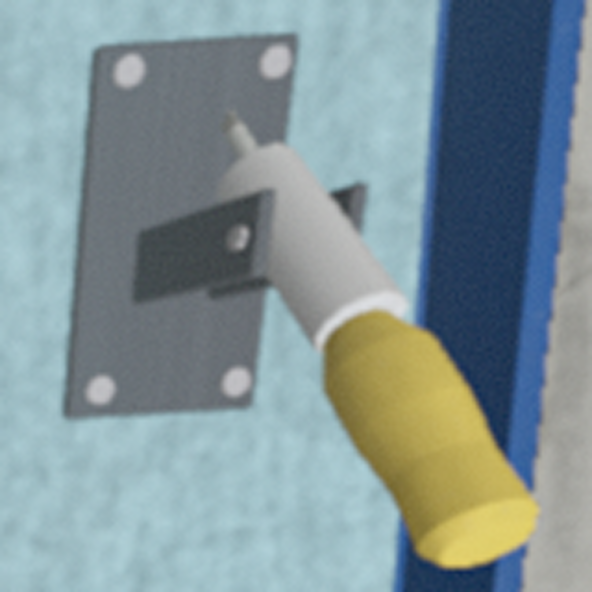

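The crop shows the shank in the tube, with the shoulder at about crop (365,330) and the butt at (478,530). The handle axis is at yaw ≈ -1.7° with elevation 42.6°. That is 45° less the droop in the play, which fits. The handle centre is about (0.547, -0.0745, 0.1445). Next: check the IK, grip, and draw in steps.

```bash
cat >> h.py <<'E'
from scipy.spatial.transform import Rotation as Ro
PSI=np.radians(-1.7)
def ori(psi,th):  # tool z in the vertical plane at yaw psi, at angle th(deg) from ahead
    t=np.radians(th);z=np.array([np.cos(t)*np.cos(psi),np.cos(t)*np.sin(psi),np.sin(t)]);y=np.array([np.sin(psi),-np.cos(psi),0]);x=np.cross(y,z)
    return Ro.from_matrix(np.stack([x,y,z],1)).as_quat(scalar_first=True),z
def tcp(g,z): return np.array(g)+.011*z   # grasp point -> TCP
G=np.array([.547,-.0745,.1445]);U=np.array([-np.cos(PSI),-np.sin(PSI),1])/2**.5
TH=250;FIN=292.6
def fin(dz=0): return np.array([*tray(-.0605,-.039),.154+dz])
E
python3 - <<'E'
from h import *
q,z=ori(PSI,TH);qf,zf=ori(TY,FIN)
W=[(tcp(G,z)-.10*z,q),(tcp(G,z),q),(tcp(G+.14*U,z),q),(tcp(fin(.08),zf),qf),(tcp(fin(),zf),qf)]
for p,o in W: print(p.round(3),inverse_kinematics(p,o))
move_to(*W[0]);st();move_l(W[1][0],.10);st();close();st()
E
```

```text
[ 0.577 -0.075  0.228] [-0.16182423  0.36381249  0.95841466 -0.0544152   2.16493879  1.41604596]
[ 0.543 -0.074  0.134] [-0.16861409  0.27201547  1.23512896 -0.05165283  1.97992596  1.41957066]
[ 0.444 -0.071  0.233] [-0.19286765 -0.00372876  1.36017166 -0.06555951  2.12897199  1.38252381]
[0.496 0.15  0.224] [ 0.33135203 -0.46440708  1.77749891 -0.15772413  1.46638007  1.97711197]
[0.496 0.15  0.144] [ 0.33135203 -0.46818475  1.92142481 -0.16163844  1.32800883  1.99971807]
t17.57 [ 0.5774 -0.0745  0.2285] [-0.6  0.1  0.1] gap0.0879 ff0.0 [-0.16  0.36  0.96 -0.05  2.17  1.42]
t18.73 [ 0.5437 -0.0744  0.1351] [ 0.2 -0.  -0.6] gap0.0877 ff0.0 [-0.17  0.27  1.23 -0.05  1.98  1.42]
t19.62 [ 0.5432 -0.074   0.1343] [0.1 2.4 1.1] gap0.0327 ff29.9 [-0.17  0.27  1.24 -0.05  1.98  1.42]
```

```bash
python3 - <<'E'
from h import *
q,z=ori(PSI,TH);p0=state()['ee_pos']
for s in(.01,.03,.06,.09,.12,.145):
    move_l(tcp(G,z)+s*U,.06);x=st()
    if np.linalg.norm(x['ft_force'])>25: print('STOP');break
snap('scene','s3')
E
```

```text
t19.93 [ 0.5359 -0.0742  0.1415] [-0.8  1.6  2. ] gap0.0327 ff29.9 [-0.17  0.25  1.25 -0.05  1.99  1.42]
t20.42 [ 0.5217 -0.074   0.1555] [-0.7 -0.4 -0.6] gap0.0331 ff29.9 [-0.17  0.21  1.27 -0.05  2.01  1.41]
t21.07 [ 0.5007 -0.0732  0.1768] [-0.5 -0.2 -1.1] gap0.0330 ff29.9 [-0.18  0.15  1.3  -0.06  2.04  1.41]
t21.72 [ 0.4795 -0.0725  0.198 ] [-1.2 -0.1 -1.1] gap0.0331 ff29.9 [-0.18  0.09  1.33 -0.06  2.07  1.4 ]
t22.37 [ 0.4583 -0.0719  0.2193] [-1.2  0.3  0.1] gap0.0332 ff29.9 [-0.19  0.03  1.35 -0.06  2.1   1.39]
t22.93 [ 0.4408 -0.0714  0.237 ] [-0.2 -0.6 -0.8] gap0.0331 ff29.9 [-0.19 -0.01  1.36 -0.07  2.13  1.38]
```

View pics/s3.png

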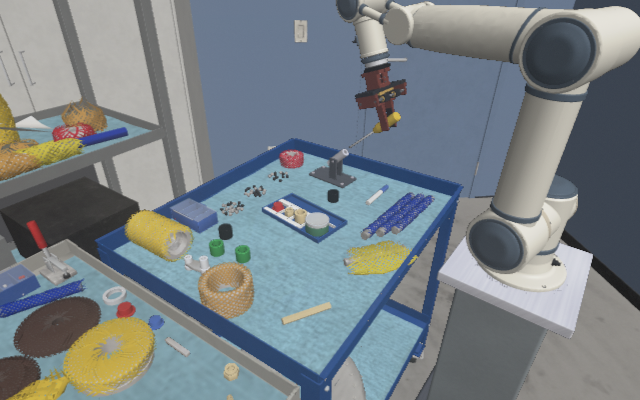

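The driver's tip at (348,150) has come out of the tube mouth at (341,152), with low forces throughout. Now I'll carry it over the slot, turn it level and check it by camera.

```bash
python3 - <<'E'
from h import *
q,z=ori(PSI,TH);qf,zf=ori(TY,FIN)
move_l(tcp(G,z)+.165*U,.1);move_l(tcp(fin(.08),zf),.12,qf);st();move_l(tcp(fin(),zf),.1);hold(.3);st()
for n in('scene','top'): snap(n,n+'4')
E
python3 - <<'E'
import cv2,numpy as np
a=cv2.imread('pics/scene4.png')[130:280,230:430];b=cv2.imread('pics/top4.png')[120:270,240:440]
cv2.imwrite('pics/pair.png',cv2.resize(np.hstack([a,b]),None,fx=2,fy=2,interpolation=cv2.INTER_CUBIC))
E
```

```text
t25.43 [0.496  0.1498 0.224 ] [-0.5  0.2 -1.3] gap0.0329 ff29.9 [ 0.33 -0.46  1.78 -0.16  1.47  1.98]
t26.68 [0.496  0.1502 0.1444] [ 0.1  0.3 -1.4] gap0.0328 ff29.9 [ 0.33 -0.47  1.92 -0.16  1.33  2.  ]
```

View pics/pair.png

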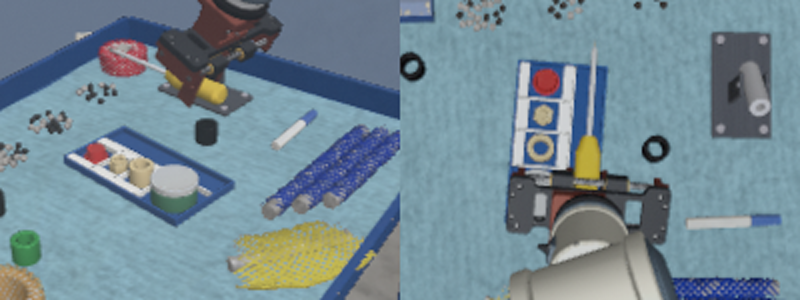

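The driver is held clear above the slot, with its tip at pair (113,48) in the scene half and (593,47) in the top half. The shoulders are at about (170,73) and (588,137). I'll triangulate to check that it is level.

```bash
cat > m5.py <<'E'
import numpy as np,cv2
exec(open('h.py').read().replace('from bench import *',''))
A,B=[dict(np.load(f'pics/{f}4.npz')) for f in('scene','top')]
def tri(p,q):
    M=[];r=[]
    for d,(u,v) in((A,p),(B,q)):
        C=np.linalg.inv(d['view'])[:3,3];w=ray(d,u,v,0)-C;w/=np.linalg.norm(w);X=np.eye(3)-np.outer(w,w);M.append(X);r.append(X@C)
    return np.linalg.lstsq(np.vstack(M),np.hstack(r),rcond=None)[0]
t=tri((286,154),(336.5,143.5));s=tri((315,166.5),(334,188.5));print('tip',t.round(4),'shoulder',s.round(4),'len',np.linalg.norm(t-s).round(4),'pitch',np.degrees(np.arctan2(t[2]-s[2],np.hypot(*(t-s)[:2]))).round(1))
# depth of shank and handle from the top
P=cloud(B);F=B['frame'];H=cv2.cvtColor(F,cv2.COLOR_BGR2HSV)
for v in range(144,214,6):
    q=P[v,326:346];q=q[(q[:,2]>.12)&(q[:,2]<.2)]
    print(v,len(q),(np.median(q,0).round(4),q[:,2].max().round(4)) if len(q) else '')
e=fin();h=np.array([np.cos(TY),np.sin(TY),0]);print('expected tip',(e+.167*h).round(4),'shoulder',(e+.046*h).round(4))
# silhouette centreline of yellow handle in scene, with expected image slope
K=A['camera_matrix'];V=A['view']
def pr(X): c=V[:3,:3]@X+V[:3,3];return np.array([K[0,0]*c[0]/-c[2]+K[0,2],K[1,1]*c[1]/c[2]+K[1,2]]).round(1)
for dz in(-4,0,4):
    g=np.array([*h[:2]*np.cos(np.radians(dz)),np.sin(np.radians(dz))]);print('scene proj pitch',dz,'tip',pr(e+.167*g),'shoulder',pr(e+.046*g),'butt',pr(e-.046*g))
E
python3 m5.py
```

```text
tip [0.6558 0.1391 0.1566] shoulder [0.5443 0.1458 0.1536] len 0.1118 pitch 1.6
144 3 (array([0.6538, 0.138 , 0.16  ]), np.float64(0.161))
150 3 (array([0.6389, 0.1384, 0.1601]), np.float64(0.1627))
156 3 (array([0.6241, 0.141 , 0.1596]), np.float64(0.1612))
162 3 (array([0.6092, 0.1412, 0.1604]), np.float64(0.1617))
168 2 (array([0.5934, 0.1429, 0.1661]), np.float64(0.1669))
174 3 (array([0.5796, 0.144 , 0.1608]), np.float64(0.1631))
180 3 (array([0.5653, 0.1442, 0.1584]), np.float64(0.1614))
186 2 (array([0.5505, 0.1454, 0.159 ]), np.float64(0.1595))
192 9 (array([0.5348, 0.1474, 0.1683]), np.float64(0.1713))
198 13 (array([0.5201, 0.1477, 0.1705]), np.float64(0.176))
204 13 (array([0.5057, 0.1503, 0.1705]), np.float64(0.1722))
210 0 
expected tip [0.658 0.136 0.154] shoulder [0.5375 0.1465 0.154 ]
scene proj pitch -4 tip [286.4 157.9] shoulder [316.4 168.2] butt [342.1 176.9]
scene proj pitch 0 tip [286.2 154.3] shoulder [316.4 167.1] butt [342.1 178. ]
scene proj pitch 4 tip [286.1 150.7] shoulder [316.5 166.1] butt [342. 179.]
```

The shank is level to within about 1°, its axis is 15 cm above the slot floor, and its tip is within 3 mm of where it should be. Handing in.

```bash
python3 -c "
from h import *
st();print(job_done())"
```

```text
t26.77 [0.4959 0.1502 0.1441] [ 0.2 -0.3 -1.1] gap0.0329 ff29.9 [ 0.33 -0.47  1.92 -0.16  1.33  2.  ]
the job is handed in; nothing more can be done
None
```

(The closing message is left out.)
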